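Fit the lens and its twist-on ring to a work lamp

TASK

Finish putting together the lamp head that stands face up on the bench: lower the middle-sized one of the three rubber-edged lenses, dome up, gently into its round cell. Then set the metal ring with the two lugs over the lens, with its lugs in the open gaps between the lamp's two clips so that it sits flat on the rim, and twist it clockwise (seen from above) until it is snug: both lugs fully under the clips, against their stops. Let go and leave it so.

Things in the scene. Friction and masses are not known exactly. Their poses are not given: they have to be found in the camera images.
- lens: The middle-sized of three loose lenses (clear glass in a black rubber edge band, lying dome up): 34 mm across, straight edge 16 mm high plus a 6 mm dome, 60 g. The others, 60 and 20 mm across, are not wanted. Origin: centre of its flat underside; z up.
- ring: Loose aluminium ring, 120 g, upright: a tube 60 mm across, 44 mm high (grip its upper half), on a flange 72 mm across, 6 mm thick. Two lugs, 14 wide and 6 thick, stick out of the flange to 50 mm from the axis along its +x and -x (half a turn makes no difference). Its 53 mm bore passes over the lens; a lip 16 mm up keeps it in. The ring without lugs is not wanted. Origin: underside's centre; z up.
- cell: Grey round lamp head fixed face up, foot 130 mm across. Origin: centre of its foot on the bench, z up. The cell in its middle: flat seat 30 mm above the origin, 52 mm in bore, widening to 56 mm at the flat rim 38 mm up, which reaches 48 mm from the axis. The lens may lie anywhere on the seat. The seated ring's underside is 38 mm up. Its two clips stand at its +x and -x.
- clip (a point): Middle of the top of the +x clip, 52 mm above the bench; the other is opposite. Steel, 28 mm wide, 42 to 62 mm from the axis, 9 mm slot under a roof for a lug; a stop closes its clockwise end (seen from above). Lower the ring with lugs 45 to 85 degrees counter-clockwise of the clips (best 65), turn clockwise, little resistance, to the stops: lugs on the head's x axis. 5 degrees more just slips.
There are look-alikes about, which are no part of the job. What is shaped like the lens but purple is not meant.

How it is judged (in metres and radians):
On the way, in this order (a step that is already met when the one before it is completed fails the run):
1. the lens lies in the cell, flat on its seat, dome up (horizontal distance between lens and cell below 0.011 m and z of lens in the frame of cell below 0.033 m and angle between lens's own z axis and vertical below 0.17 rad and linear speed of lens below 0.03 m/s), for 0.2 s.
2. the ring is down over the lens on the rim, its lugs still in the gaps beside the clips (horizontal distance between ring and cell below 0.01 m and z of ring in the frame of cell below 0.043 m and angle between the x axis of ring and the x axis of cell, either way round above 0.35 rad), for 0.1 s.
At the end, for the whole second after the job is handed in: Lens dome up on its seat (within 11 mm of the axis, 3 mm of the seat, 10 degrees of tilt); lugged ring on the rim over it (within 10 mm of the axis, 3.5 mm of the rim, 5.7 degrees of tilt), lugs under the clips within 14 degrees of the clips' line; both at rest (horizontal distance between lens and cell below 0.011 m and z of lens in the frame of cell below 0.033 m and angle between lens's own z axis and vertical below 0.17 rad and horizontal distance between ring and cell below 0.01 m and z of ring in the frame of cell below 0.0415 m and angle between ring's own z axis and vertical below 0.1 rad and angle between the x axis of ring and the x axis of cell, either way round below 0.25 rad and linear speed of each of ring, lens below 0.02 m/s); the robot touches nothing.
It fails at once if the lens is thrown or dropped hard into the cell (faster than 0.9 m/s close above the seat) (linear speed of lens above 0.9 m/s and horizontal distance between lens and cell below 0.05 m and z of lens in the frame of cell below 0.06 m).
It also fails if it takes over 64 s, if anything falls off the work surface, if the arm or the gripper's body presses on something with over 40 N, if the wrist force passes 120 N, or if a joint passes its speed limit or range.

ROBOT

A 6-joint arm with a two-finger parallel gripper is mounted at the origin on the work surface. World frame = base frame: x ahead of the robot, y to its left, z up, the work surface at z = 0. Lengths are in m, angles in degrees, forces in N, time in s.
With the tool pointing down it reaches from about 0.3 to 0.875 m from the base axis. Payload 4.2 kg.
Tool frame: the origin (TCP) lies midway between the tips of the shut fingers; the grasp point (between the pads) lies 19 mm behind it (manip.grip_depth is the z of the grasp point in the tool frame, in m); z points along the fingers, y is the direction in which the jaws open and shut (so a half turn about z gives the same grasp; the last joint's range is limited). The gripper opens to 85 mm and grips with 20 to 120 N. Pads are 22 mm wide; open, the fingers measure 114 mm over their backs; the gripper's body (76 mm by 85 mm) begins 54 mm behind the grasp point. The pads swing forward as they close: fully open they stand 13 mm farther back than shut.
Start: joints at [-72.078, 18.312, 89.639, -0, 72.044, -1.146], TCP at [0.188, -0.543, 0.231] pointing down, gripper open.
Joint ranges: [-177.97, 177.97], [-48.28, 115.42], [12.27, 149.76], [-77.06, 257.06], [2.81, 150.46], [-146.56, 146.56]. Speed limits (degrees/s): [147.25, 147.25, 180, 180, 180, 180].

INTERFACE

Orientations are given as [roll, pitch, yaw] about the fixed x, y, z axes, in that order (R = Rz(yaw) Ry(pitch) Rx(roll)).
In Python, from workcell import manip gives the robot as it stands. Calls block until the motion is done:
- manip.move_ptp(position, orientation): joint-space move of the TCP to a pose.
- manip.move_l(position, frame=None, velocity=0.15, f_stop=None): straight line of the TCP; frame=None keeps the orientation; velocity is the mean speed in m/s. With f_stop (N) it stops when the force on the tool has changed by that much, and returns True; else False.
- manip.set_joints(angles): joint-space move.
- manip.open() and manip.clamp(squeeze=None): open the fingers fully, or close them until they stop; squeeze is the grip in N (None keeps the last).
- manip.sleep(seconds).
- manip.inverse_kinematics(position, orientation): joint angles nearest the present ones, or None.
- manip.get_obs(): the state.
- manip.camera(name): name is "scene" or "top" or "wrist"; returns (picture, depth): 400x640x3 uint8, red, green, blue; 400x640 float32, m along the optical axis (not along the pixel's ray), 0 where there is no reading.
- manip.calibration(name): a dict with "fx", "fy", "cx", "cy" (pixels), "k1" (the pictures are not rectified: a ray, as slopes to the right and down, at radius r is drawn at 1 + k1 r^2 times it, then the intrinsics apply), "R" (3x3) and "t" (3): a world point X has camera coordinates R X + t. Camera axes: x right, y down, z forward; pixel columns grow to the right and rows downward; lengths in m; the calibration is good to about 2 mm. A picture is of the moment at which its call begins: read the wrist's pose just before it. calibration takes no time and is no camera call; for the wrist camera it gives the pose at the moment of the call.
A pose or a line that the arm cannot do raises manip.Unreachable and nothing moves.
- manip.finish_job(): hands the job in, once; it reports no verdict.
Trained networks look in the newest picture that a camera, given by its name, has taken for a name from the list of things; names that differ only in an ending like _2 or _b are one class to them, and where a whole thing is asked for, a point or a joint stands for the part that bears it (a point fixed in the world has none). Each returns a list of dicts, best first, with "conf" (0 to 1); they miss things now and then, are a little off and sometimes report something else, mostly with a low value. They report only what shows in the picture. A call takes as long as a camera call. They do not tell look-alikes from the thing itself.
- manip.silhouettes(camera, thing): "mask" (400x640 bool, what is visible of it) and "bbox" ([centre column, centre row, width, height] in pixels, round what is visible of it).
The state is a dict: "clock": time; "q": joint angles; "qvel": joint speeds; "joint_efforts": joint torques, N m; "eef_pos": TCP position; "orientation": TCP orientation; "ft_force": force on the tool from outside, world axes, zero at the start; "torque": the same for the moment, N m; "width": finger opening in m.
Only numpy, scipy, OpenCV 4.12 (cv2) and the standard library are available. Lean on these libraries where they do the work, as an engineer would, in place of code of your own. Each camera call takes 0.05 s, during which the arm holds its last target.

## Working session

There is one attempt and no reset: what is moved stays moved. The work goes in short steps, each a Python script; the robot and the scene stay as the last script left them, time stands still between calls to the robot, and variables do not carry over. Pictures are saved under pics/ and viewed, and the job is handed in when it is done.

```bash
ls; mkdir -p pics; python3 - <<'E'
from workcell import manip
import cv2
for n in ["scene","top","wrist"]:
    p,d=manip.camera(n); cv2.imwrite(f"pics/a_{n}.png",p[:,:,::-1])
    c=manip.calibration(n); print(n,c)
print(manip.get_obs()["clock"],manip.grip_depth)
E
```

```text
pics
scene {'fx': 489.00046441691376, 'fy': 489.00046441691376, 'cx': 315.30207662034366, 'cy': 194.99355609423233, 'k1': 0.019001507649771925, 'R': array([[-2.61376539e-01,  9.65236829e-01, -4.11668176e-04],
       [ 7.65513582e-01,  2.07033648e-01, -6.09201136e-01],
       [-5.87938144e-01, -1.59546022e-01, -7.93015641e-01]]), 't': array([ 0.11593096, -0.37745252,  1.26135332])}
top {'fx': 512.9259743807983, 'fy': 512.9259743807983, 'cx': 325.9565127504699, 'cy': 209.46548640762626, 'k1': 0.018291646199358694, 'R': array([[ 0.02711574, -0.99962082, -0.00479079],
       [-0.99742508, -0.02673725, -0.06654573],
       [ 0.0663924 ,  0.00658289, -0.99777187]]), 't': array([0.00366132, 0.49477618, 1.20469382])}
wrist {'fx': 359.6247857602148, 'fy': 359.6247857602148, 'cx': 317.9667914490194, 'cy': 203.7131654843801, 'k1': -0.0361657161718093, 'R': array([[ 3.28375489e-01, -9.44546953e-01, -7.69047863e-04],
       [-9.03354257e-01, -3.14292302e-01,  2.91841455e-01],
       [-2.75899663e-01, -9.51388577e-02, -9.56466400e-01]]), 't': array([-0.57445725, -0.03908735,  0.37884059])}
0.15 -0.0187
```

View pics/a_top.png

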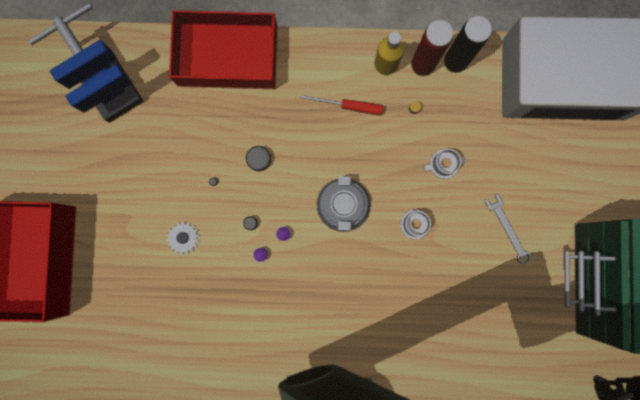

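View pics/a_scene.png

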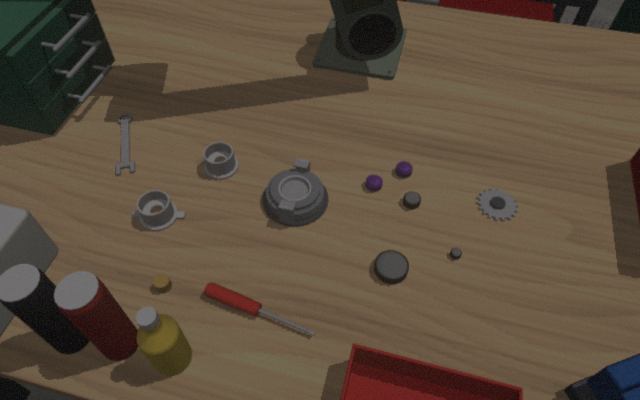

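Top view: candidate lenses are large (258,158), medium (250,223) and small (213,182), with purple look-alikes at (284,233) and (261,254). The rings are at (445,163), with a visible lug, and (417,224), which looks plain. The lamp head is at (343,204). I'll enlarge and measure these.

```bash
cat > h.py <<'E'
import numpy as np, cv2
from workcell import manip
def K(c): return np.array([[c['fx'],0,c['cx']],[0,c['fy'],c['cy']],[0,0,1]]),np.array([c['k1'],0,0,0,0.])
def ray(c,uv):
    k,d=K(c); n=cv2.undistortPoints(np.array(uv,float).reshape(-1,1,2),k,d).reshape(-1,2)
    n=np.c_[n,np.ones(len(n))]; return n@c['R'], -c['R'].T@c['t']
def onz(c,uv,z):
    r,o=ray(c,uv); s=(z-o[2])/r[:,2]; return o+r*s[:,None]
def dep(c,uv,d):
    r,o=ray(c,uv); uv=np.array(uv).reshape(-1,2).astype(int); return o+r*d[uv[:,1],uv[:,0]][:,None]
def proj(c,X):
    k,d=K(c); return cv2.projectPoints(np.array(X,float).reshape(-1,1,3),cv2.Rodrigues(c['R'])[0],c['t'],k,d)[0].reshape(-1,2)
E
python3 - <<'E'
from h import *
p,d=manip.camera("top"); c=manip.calibration("top")
cv2.imwrite("pics/b.png",cv2.resize(p[135:280,190:480,::-1],None,fx=2.75,fy=2.75,interpolation=cv2.INTER_CUBIC))
c_s=manip.calibration("scene"); 
for th in ["lens","ring","cell"]:
    for s in manip.silhouettes("top",th):
        m=s["mask"]; v,u=np.nonzero(m); P=dep(c,np.c_[u,v],d); ok=d[v,u]>0
        P=P[ok]; zt=np.percentile(P[:,2],90)
        b=s["bbox"]; print(th,round(s["conf"],2),np.round(b),"mean",P.mean(0).round(3),"ztop",zt.round(3),"ext",np.ptp(P[:,:2],axis=0).round(3), p[v,u].mean(0).round())
E
```

```text
lens 0.74 [250. 222.  16.  10.] mean [0.459 0.197 0.017] ztop 0.023 ext [0.035 0.034] [94. 89. 81.]
lens 0.7 [262. 256.  13.  18.] mean [0.385 0.17  0.019] ztop 0.023 ext [0.029 0.03 ] [ 92.  53. 113.]
lens 0.51 [283. 230.  10.  14.] mean [0.435 0.119 0.018] ztop 0.022 ext [0.031 0.033] [ 99.  61. 113.]
ring 0.91 [445. 163.  42.  28.] mean [ 0.613 -0.264  0.021] ztop 0.042 ext [0.071 0.096] [136. 133. 133.]
cell 0.62 [343. 205.  57.  55.] mean [ 0.507 -0.023  0.03 ] ztop 0.042 ext [0.126 0.128] [115. 114. 116.]
```

View pics/b.png

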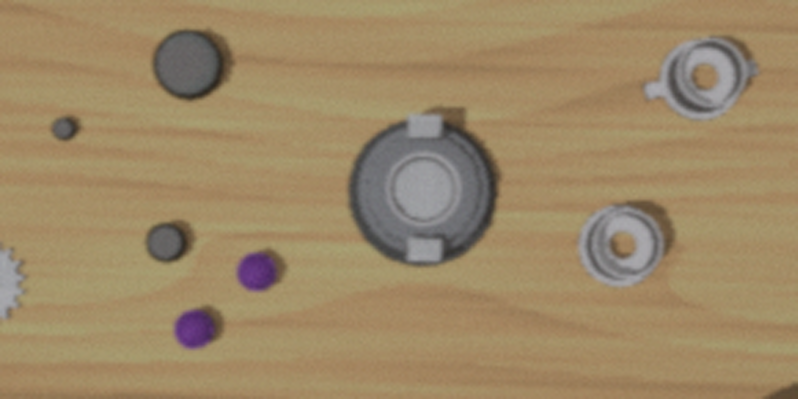

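The crop confirms each item:
- **Lens:** the middle-sized dark one at (250,223). Depth gives about 34 mm across and 23 mm high, and it is not purple.
- **Ring:** the one at (445,163) has two lugs. The one at (417,224) is plain.
- **Cell:** at (343,204), with clips up and down in the image, along roughly world ±x.

Next I'll get wrist views of lens, cell and ring.

```bash
cat >> h.py <<'E'
from scipy.spatial.transform import Rotation as Ro
def camtool():
    o=manip.get_obs(); c=manip.calibration("wrist"); Rt=Ro.from_euler("xyz",o["orientation"],degrees=True).as_matrix()
    C=-c['R'].T@c['t']; return Rt.T@(C-o["eef_pos"]), Rt.T@c['R'].T
def ori(yaw): return [180,0,yaw]
def look(xy,yaw,h,zt):
    "TCP position at height h so the wrist camera's axis hits (xy,zt)"
    p,Rc=camtool(); Rt=Ro.from_euler("xyz",ori(yaw),degrees=True).as_matrix()
    a=Rt@Rc[:,2]; q=Rt@p; C=h+q[2]; s=(zt-C)/a[2]
    return [xy[0]-q[0]-s*a[0], xy[1]-q[1]-s*a[1], h]
E
python3 - <<'E'
from h import *
o=manip.get_obs(); print(o["orientation"],o["q"]); print(camtool())
for nm,xy,z in [("lens",(.459,.197),.02),("cell",(.507,-.023),.04),("ring",(.613,-.264),.03)]:
    for yaw in range(-180,180,45):
        P=look(xy,yaw,.2,z); j=manip.inverse_kinematics(P,ori(yaw)); print(nm,yaw,np.round(P,3),None if j is None else np.round(j))
E
```

```text
[-1.79977907e+02 -1.22661030e-03  1.90669217e+01] [-7.20790915e+01  1.83237848e+01  8.96560984e+01  8.24680016e-04
  7.20422295e+01 -1.14626789e+00]
(array([ 0.07420623, -0.00022642, -0.14266298]), array([[ 1.80373155e-03, -9.56453172e-01, -2.91880243e-01],
       [ 9.99998184e-01,  1.54542598e-03,  1.11552837e-03],
       [-6.15871341e-04, -2.91881725e-01,  9.56454222e-01]]))
lens -180 [0.435 0.197 0.2  ] [ 23.  11. 105.   0.  64. -67.]
lens -135 [0.442 0.18  0.2  ] [  21.   11.  105.    0.   64. -114.]
lens -90 [0.459 0.173 0.2  ] None
lens -45 [0.476 0.18  0.2  ] None
lens 0 [0.483 0.197 0.2  ] [ 21.  15.  99.  -0.  66. 111.]
lens 45 [0.476 0.214 0.2  ] [23. 15. 99. -0. 66. 68.]
lens 90 [0.459 0.221 0.2  ] [ 24.  14. 101.  -0.  65.  24.]
lens 135 [0.442 0.214 0.2  ] [ 25.  12. 103.   0.  65. -20.]
cell -180 [ 0.489 -0.023  0.2  ] [ -4.  12. 103.   0.  65. -94.]
cell -135 [ 0.494 -0.036  0.2  ] [  -5.   13.  103.    0.   65. -140.]
cell -90 [ 0.507 -0.041  0.2  ] None
cell -45 [ 0.52  -0.036  0.2  ] [ -5.  15.  99.  -0.  66. 130.]
cell 0 [ 0.525 -0.023  0.2  ] [-4. 15. 99. -0. 66. 86.]
cell 45 [ 0.52 -0.01  0.2 ] [ -2.  15. 100.  -0.  66.  43.]
cell 90 [ 0.507 -0.005  0.2  ] [ -2.  14. 101.  -0.  65.  -2.]
cell 135 [ 0.494 -0.01   0.2  ] [ -3.  12. 103.   0.  65. -48.]
ring -180 [ 0.592 -0.264  0.2  ] [ -25.   26.   82.    0.   72. -115.]
ring -135 [ 0.598 -0.279  0.2  ] None
ring -90 [ 0.613 -0.285  0.2  ] None
ring -45 [ 0.628 -0.279  0.2  ] [-25.  30.  76.  -0.  74. 110.]
ring 0 [ 0.634 -0.264  0.2  ] [-24.  30.  76.  -0.  74.  66.]
ring 45 [ 0.628 -0.249  0.2  ] [-23.  29.  78.  -0.  74.  22.]
ring 90 [ 0.613 -0.243  0.2  ] [-23.  27.  80.   0.  73. -23.]
ring 135 [ 0.598 -0.249  0.2  ] [-24.  26.  82.   0.  72. -69.]
```

```bash
python3 - <<'E'
from h import *
import pickle
D={}
for nm,xy,z in [("ring",(.613,-.264),.03),("cell",(.507,-.023),.04),("lens",(.459,.197),.02)]:
    manip.move_ptp(look(xy,45,.2,z),ori(45)); manip.sleep(.15)
    c=manip.calibration("wrist"); p,d=manip.camera("wrist"); s=manip.silhouettes("wrist",nm)
    D[nm]=(p,d,c,s); cv2.imwrite(f"pics/w_{nm}.png",p[:,:,::-1]); print(nm,[(round(x["conf"],2),np.round(x["bbox"])) for x in s])
pickle.dump(D,open("D.pkl","wb")); print(manip.get_obs()["clock"])
im=np.vstack([np.hstack([cv2.resize(D[k][0],(400,250)) for k in ("ring","cell")]),np.hstack([cv2.resize(D["lens"][0],(400,250))]*2)])
cv2.imwrite("pics/w_all.png",im[:,:,::-1])
E
```

```text
ring [(0.91, array([319., 197.,  97.,  79.]))]
cell [(0.62, array([320., 194., 132., 141.]))]
lens [(0.72, array([316., 200.,  30.,  36.])), (0.61, array([355., 267.,  29.,  32.])), (0.59, array([285., 265.,  31.,  34.]))]
4.95
```

View pics/w_all.png

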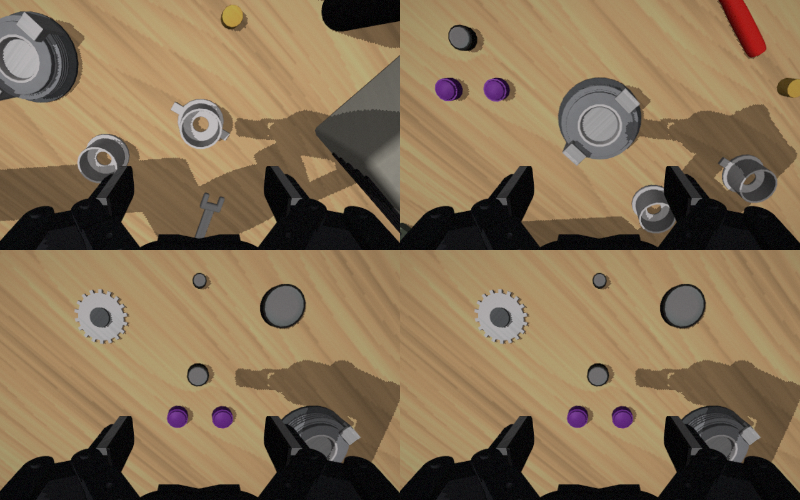

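The wrist views show the lugged ring at (319,197), the cell at (320,194) with its clips along the diagonal, and the medium lens at (316,200). Next I'll fit geometry on the depth clouds.

```bash
python3 - <<'E'
from h import *
import pickle
from scipy.optimize import least_squares
D=pickle.load(open("D.pkl","rb"))
def cloud(nm,xy,r):
    p,d,c,s=D[nm]; v,u=np.nonzero(d>0); P=dep(c,np.c_[u,v],d); k=np.hypot(*(P[:,:2]-xy).T)<r
    return P[k],np.c_[u,v][k]
def hist(P): h,e=np.histogram(P[:,2],np.arange(-.006,.07,.002)); return [(round(a*1e3),int(b)) for a,b in zip(e,h) if b]
for nm,xy,r in [("ring",(.613,-.264),.06),("cell",(.507,-.023),.075),("lens",(.459,.197),.028)]:
    P,_=cloud(nm,xy,r); print(nm,hist(P))
# lens
P,_=cloud("lens",(.459,.197),.028); T=P[P[:,2]>.014]; print("lens top c",cv2.minEnclosingCircle(T[:,:2].astype(np.float32)),T.mean(0))
def circ(T,r): 
    f=lambda q: np.hypot(*(T[:,:2]-q).T)-r
    return least_squares(f,T[:,:2].mean(0),loss="soft_l1",f_scale=.001).x
P,_=cloud("ring",(.613,-.264),.06); T=P[P[:,2]>.04]; print("ring top",cv2.minEnclosingCircle(T[:,:2].astype(np.float32)),circ(T,.0283))
c=circ(T,.0283)
L=P[(P[:,2]<.012)&(P[:,2]>.002)]; dd=L[:,:2]-c; rr=np.hypot(*dd.T); k=(rr>.039)&(rr<.052); a=np.degrees(np.arctan2(dd[k,1],dd[k,0])); print("lug angs",np.sort(a)[::6].round(), rr[k].max())
P,_=cloud("cell",(.507,-.023),.075)
C=P[P[:,2]>.047]; km=cv2.kmeans(C[:,:2].astype(np.float32),2,None,(3,50,1e-6),3,0); print("clips",km[2],"mid",km[2].mean(0)); v=km[2][0]-km[2][1]; print("ang",np.degrees(np.arctan2(v[1],v[0])),np.hypot(*v))
for lab in (0,1): print(cv2.minAreaRect(C[km[1].ravel()==lab,:2].astype(np.float32)))
R=P[(P[:,2]>.035)&(P[:,2]<.041)]; print("rim",cv2.minEnclosingCircle(R[:,:2].astype(np.float32)))
F=P[P[:,2]>.006]; print("foot",cv2.minEnclosingCircle(F[:,:2].astype(np.float32)))
S=P[(P[:,2]>.027)&(P[:,2]<.033)&(np.hypot(*(P[:,:2]-km[2].mean(0)).T)<.035)]; print("seat",cv2.minEnclosingCircle(S[:,:2].astype(np.float32)))
E
python3 - <<'E'
import cv2,numpy as np
a=cv2.imread("pics/w_cell.png")[100:300,220:420];b=cv2.imread("pics/w_ring.png")[100:300,220:420]
cv2.imwrite("pics/z.png",cv2.resize(np.hstack([a,b]),(800,400),interpolation=cv2.INTER_CUBIC))
E
```

```text
ring [(-4, 20), (-2, 2980), (0, 3584), (2, 56), (4, 599), (6, 490), (8, 25), (10, 17), (12, 25), (14, 18), (16, 47), (18, 1182), (20, 518), (22, 82), (24, 63), (26, 73), (28, 74), (30, 70), (32, 77), (34, 79), (36, 83), (38, 86), (40, 83), (42, 453), (44, 352)]
cell [(-4, 7), (-2, 1735), (0, 1900), (2, 38), (4, 870), (6, 829), (8, 14), (10, 31), (12, 14), (14, 14), (16, 32), (18, 9), (20, 25), (22, 28), (24, 9), (26, 398), (28, 2161), (30, 2147), (32, 184), (34, 184), (36, 2713), (38, 2788), (40, 29), (42, 21), (44, 8), (46, 20), (48, 53), (50, 748), (52, 773), (54, 5)]
lens [(-4, 2), (-2, 640), (0, 697), (2, 25), (4, 13), (6, 14), (8, 16), (10, 16), (12, 17), (14, 129), (16, 174), (18, 222), (20, 372), (22, 58)]
lens top c ((0.45930245518684387, 0.19836661219596863), 0.017140263691544533) [0.46004518 0.19909039 0.01911386]
ring top ((0.6237210035324097, -0.2530665695667267), 0.057929299771785736) [ 0.62876798 -0.24803928]
lug angs [-180.  -88.  -83.  -80.  -78.  -76.  -75.  -72.  -70.  -66.  132.  136.
  139.  171.  174.  178.] 0.051863194009530045
clips [[ 0.49429783  0.02523792]
 [ 0.5583139  -0.03448681]] mid [ 0.52630585 -0.00462444]
ang 136.9862 0.087550566
((0.4746442437171936, 0.004863247275352478), (0.08884666115045547, 0.06763175129890442), 30.37511444091797)
((0.5528384447097778, -0.030604112893342972), (0.04386477544903755, 0.06329957395792007), 8.457039833068848)
rim ((0.5100792646408081, -0.016444599255919456), 0.06217403709888458)
foot ((0.5143963694572449, -0.015511028468608856), 0.07159663736820221)
seat ((0.5262532234191895, -0.004626109730452299), 0.035046081990003586)
```

View pics/z.png

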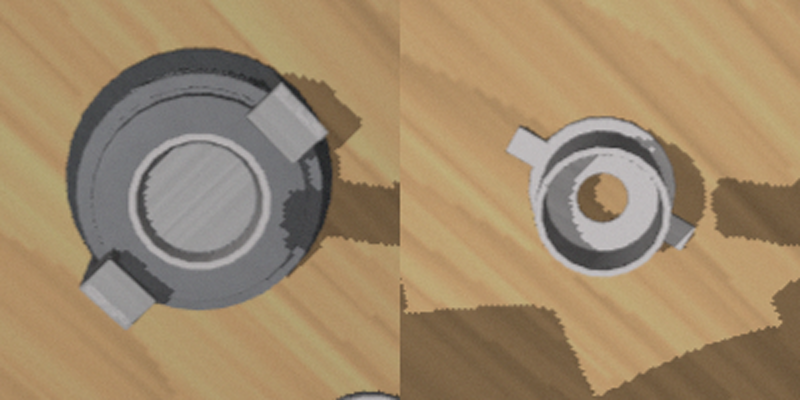

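```bash
cat > fit.py <<'E'
from h import *
import pickle
from scipy.optimize import least_squares
D=pickle.load(open("D.pkl","rb"))
def circ(T,r,x0): 
    f=lambda q: np.hypot(*(T[:,:2]-q).T)-r
    s=least_squares(f,x0,loss="soft_l1",f_scale=.001); return s.x.round(4),np.abs(s.fun).mean().round(4)
def get(nm):
    p,d,c,s=D[nm]; m=cv2.dilate(s[0]["mask"].astype(np.uint8),np.ones((5,5)))>0
    m&=d>0; v,u=np.nonzero(m); return dep(c,np.c_[u,v],d)
if __name__=="__main__":
    im=np.zeros((500,800,3),np.uint8)
    for i,nm in enumerate(("ring","cell")):
        P=get(nm); c0=P[:,:2].mean(0); print(nm,len(P),c0,np.percentile(P,[1,99],axis=0).round(3).tolist())
        q=((P[:,:2]-c0)*2800+[200+400*i,250]).astype(int); ok=(q>=0).all(1)&(q[:,0]<800)&(q[:,1]<500); h=np.clip(P[:,2]/.055*255,0,255).astype(np.uint8)
        col=cv2.applyColorMap(h,cv2.COLORMAP_JET)[:,0]
        for (x,y),k in zip(q[ok],col[ok]): cv2.circle(im,(int(x),int(y)),2,k.tolist(),-1)
    cv2.imwrite("pics/cl.png",im)
E
python3 fit.py
```

```text
ring 5504 [ 0.61600668 -0.26402782] [[0.572, -0.314, -0.001], [0.651, -0.218, 0.045]]
cell 15264 [ 0.51317026 -0.01764999] [[0.44, -0.086, -0.001], [0.573, 0.039, 0.053]]
```

View pics/cl.png

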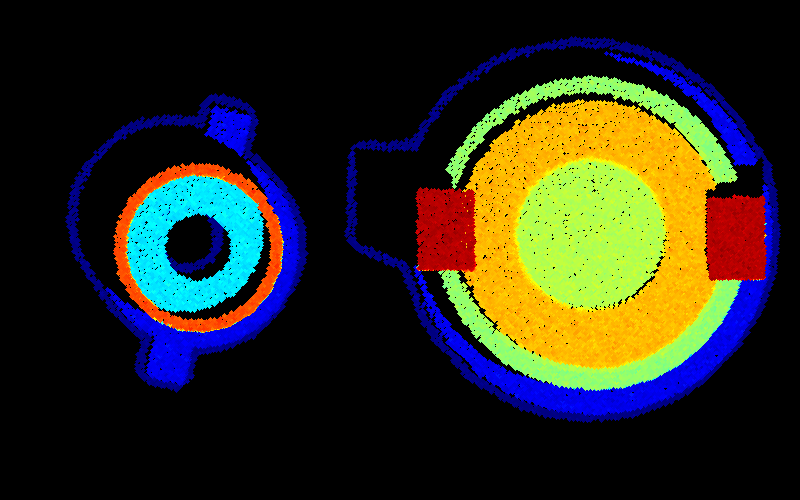

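The height map is clean: the ring has two lugs (dark blue) and the cell's clips are the red rectangles. Fitting with these points.

```bash
python3 - <<'E'
from fit import *
P=get("ring"); T=P[P[:,2]>.041]; c,e=circ(T,.0283,T[:,:2].mean(0)); print("ring top",c,e,cv2.minEnclosingCircle(T[:,:2].astype(np.float32)),T[:,2].mean())
L=P[(P[:,2]<.0085)&(P[:,2]>.0035)]; dd=L[:,:2]-c; rr=np.hypot(*dd.T); k=(rr>.039)&(rr<.05); dd=dd[k]
a=np.arctan2(dd[:,1],dd[:,0]); A=(np.angle(np.exp(2j*a).mean())/2); print("lug axis",np.degrees(A)); 
for sg in (1,-1):
    s=dd[(dd@[np.cos(A),np.sin(A)])*sg>0]; m=s.mean(0); print(len(s),m,np.degrees(np.arctan2(m[1],m[0])))
P=get("cell"); C=P[P[:,2]>.048]; km=cv2.kmeans(C[:,:2].astype(np.float32),2,None,(3,50,1e-6),3,0)
for l in (0,1): print(cv2.minAreaRect(C[km[1].ravel()==l,:2].astype(np.float32)))
print("clips",km[2],km[2].mean(0)); v=km[2][0]-km[2][1]; print(np.degrees(np.arctan2(v[1],v[0])),np.hypot(*v))
x=km[2].mean(0)
R=P[(P[:,2]>.036)&(P[:,2]<.04)]; r=np.hypot(*(R[:,:2]-x).T); print("rim outer r",np.percentile(r,99)); 
S=P[(P[:,2]>.028)&(P[:,2]<.032)]; S=S[np.hypot(*(S[:,:2]-x).T)<.035]; print("seat",cv2.minEnclosingCircle(S[:,:2].astype(np.float32)),S.mean(0))
P=get("lens"); T=P[P[:,2]>.0145]; print("lens",cv2.minEnclosingCircle(T[:,:2].astype(np.float32)),P[:,2].max())
E
```

```text
ring top [ 0.6156 -0.2648] 0.001 ((0.6152624487876892, -0.2649049162864685), 0.03004906326532364) 0.043729491214571196
lug axis -75.77135781717548
147 [ 0.01085067 -0.04309649] -75.86801084867376
155 [-0.01081037  0.04241404] 104.29893784998244
((0.45816269516944885, -0.02494482323527336), (0.020254965871572495, 0.02857157215476036), 0.35937684774398804)
((0.5617804527282715, -0.022060180082917213), (0.029072526842355728, 0.02011934481561184), 89.75259399414062)
clips [[ 0.45859137 -0.02459052]
 [ 0.5618965  -0.02143397]] [ 0.51024395 -0.02301225]
-178.24983 0.103353344
rim outer r 0.04742091807880184
seat ((0.5093939304351807, -0.023679153993725777), 0.026797432452440262) [ 0.50968764 -0.02341409  0.03046011]
lens ((0.4592995047569275, 0.19829457998275757), 0.01711013726890087) 0.023174406651570056
```

```bash
python3 - <<'E'
from h import *
L=(.4593,.1983)
manip.move_ptp([*L,.08],ori(45)); manip.move_l([*L,.005],velocity=.12)
manip.clamp(40); manip.sleep(.1); o=manip.get_obs(); print("w",o["width"],o["ft_force"],o["eef_pos"],o["clock"])
manip.move_l([*L,.12],velocity=.2)
manip.sleep(.1); o=manip.get_obs(); print("w",o["width"],o["ft_force"])
C=(.5100,-.0232)
manip.move_ptp([*C,.12],ori(1)); manip.sleep(.1)
p,d=manip.camera("wrist"); cv2.imwrite("pics/l1.png",p[:,:,::-1]); p,d=manip.camera("scene"); cv2.imwrite("pics/l2.png",cv2.resize(p[100:280,180:480,::-1],None,fx=2.5,fy=2.5))
print(manip.get_obs()["clock"])
E
```

```text
w 0.031909221127569595 [-1.52021883  0.19254184  5.46038183] [0.45949628 0.19837183 0.00566494] 6.9333
w 0.03172780109156706 [-0.42603972  0.20267452 -0.91764521]
8.8667
```

View pics/l1.png

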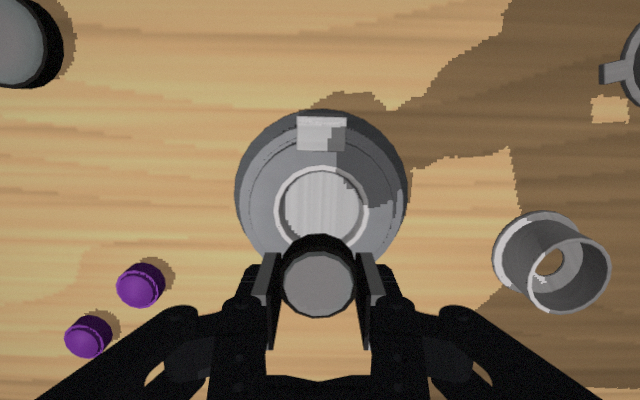

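View pics/l2.png

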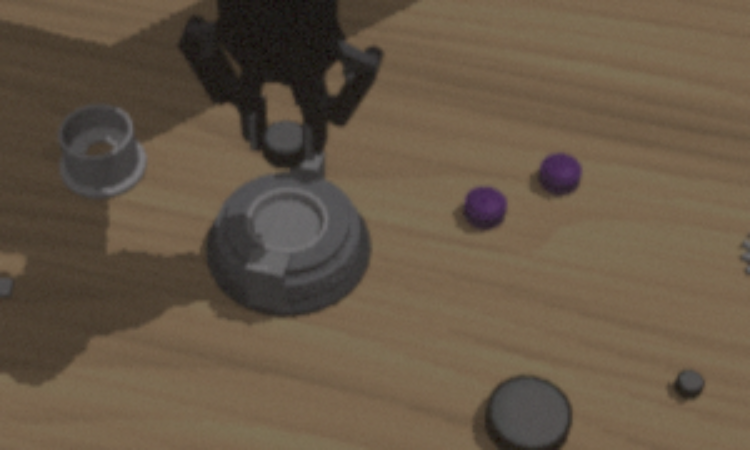

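The lens is held level and centred between the pads, at wrist (318,280). Lowering with contact stop.

```bash
python3 - <<'E'
from h import *
C=(.5100,-.0232)
manip.move_l([*C,.052],velocity=.12); manip.sleep(.15)
print(manip.get_obs()["ft_force"])
r=manip.move_l([*C,.034],velocity=.02,f_stop=4); o=manip.get_obs(); print(r,o["eef_pos"],o["ft_force"],o["clock"])
p,d=manip.camera("scene"); cv2.imwrite("pics/l3.png",cv2.resize(p[120:260,200:400,::-1],None,fx=3.5,fy=3.5))
p,d=manip.camera("wrist"); cv2.imwrite("pics/l4.png",p[:,:,::-1])
E
```

```text
[0.66686906 0.19468112 0.57471175]
True [ 0.50976758 -0.02320035  0.03569609] [ 0.13715619 -0.21249909  2.75091051] 10.4917
```

View pics/l3.png

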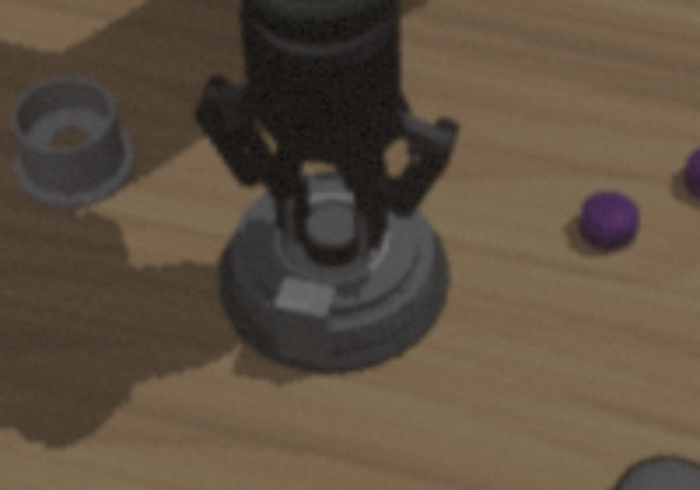

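View pics/l4.png

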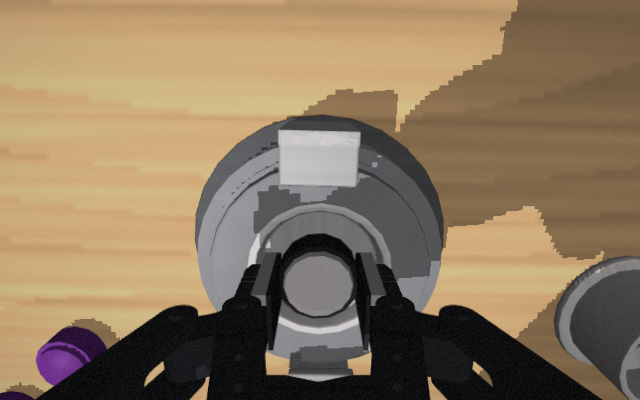

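Contact came at exactly 30 mm above the grasp height, so the lens is on its seat, centred. I'll release, retract and check.

```bash
python3 - <<'E'
from h import *
C=(.5100,-.0232)
manip.open(); manip.sleep(.2); print(manip.get_obs()["ft_force"])
manip.move_l([*C,.12],velocity=.2)
manip.move_ptp(look(C,45,.2,.045),ori(45)); manip.sleep(.15)
c=manip.calibration("wrist"); p,d=manip.camera("wrist"); cv2.imwrite("pics/l5.png",p[:,:,::-1])
import pickle
v,u=np.nonzero(d>0); P=dep(c,np.c_[u,v],d); r=np.hypot(*(P[:,:2]-C).T); T=P[(r<.026)&(P[:,2]>.0435)]
print("lens",cv2.minEnclosingCircle(T[:,:2].astype(np.float32)),T[:,2].max(),manip.get_obs()["clock"])
k=P[(r<.075)&(P[:,2]>.048)&(r>.035)]; km=cv2.kmeans(k[:,:2].astype(np.float32),2,None,(3,50,1e-6),3,0); print(km[2],km[2].mean(0)); w=km[2][0]-km[2][1]; print(np.degrees(np.arctan2(*w[::-1])))
g=90
for nm,X,y in [("grip",(.6153,-.2648,.02),g),("low",(*C,.058),g-37.7),("fin",(*C,.058),g-37.7-70)]:
    print(nm,manip.inverse_kinematics(X,ori(y)))
E
```

```text
[-0.09170978  0.14338425 -0.1396168 ]
lens ((0.5129481554031372, -0.019723068922758102), 0.02181316539645195) 0.2741187886733297 12.8833
[[ 0.4919619   0.02713071]
 [ 0.56227994 -0.03808577]] [ 0.52712095 -0.00547753]
137.15561
grip [-24.26875851  36.912614    90.82921183   0.          52.25817417
 -24.26875851]
low [-3.89533875e+00  2.28384117e+01  1.11488140e+02 -2.54444375e-14
  4.56734485e+01  3.38046613e+01]
fin [-3.89533875e+00  2.28384117e+01  1.11488140e+02 -2.54444375e-14
  4.56734485e+01  1.03804661e+02]
```

View pics/l5.png

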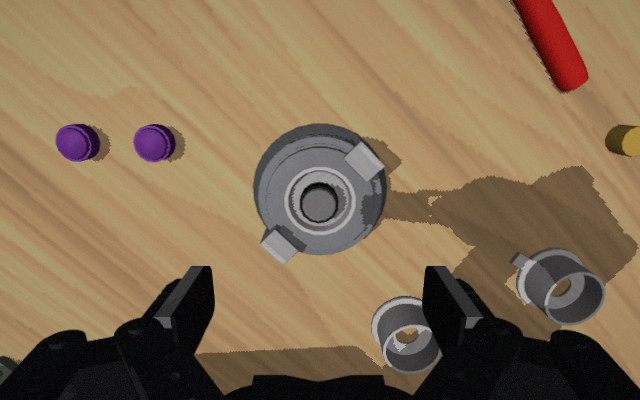

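The lens sits centred in the cell at (320,203). That depth fit picked up finger pixels, so I'm ignoring it. Now the ring.

```bash
python3 - <<'E'
from h import *
X=(.6153,-.2648); C=(.5100,-.0232)
manip.move_ptp([*X,.1],ori(90)); manip.move_l([*X,.02],velocity=.1)
manip.clamp(60); manip.sleep(.15); o=manip.get_obs(); print(o["width"],o["ft_force"],o["eef_pos"])
manip.move_l([*X,.15],velocity=.2); 
manip.move_ptp([*C,.15],ori(90-37.7)); manip.sleep(.15); o=manip.get_obs(); print(o["width"],o["ft_force"],o["clock"])
c=manip.calibration("wrist"); p,d=manip.camera("wrist"); cv2.imwrite("pics/r1.png",p[:,:,::-1])
p,d=manip.camera("top"); c=manip.calibration("top"); cv2.imwrite("pics/r2.png",cv2.resize(p[150:260,280:410,::-1],None,fx=5,fy=5))
E
```

```text
0.05751518729682837 [0.24019588 0.19685316 5.28674183] [ 0.6160918  -0.26520494  0.02137846]
0.05736255080474834 [ 0.54179032 -0.04224461 -2.16766421] 17.4417
```

View pics/r1.png

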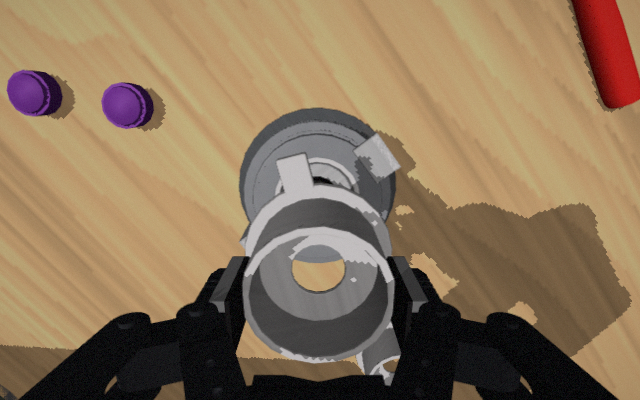

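View pics/r2.png

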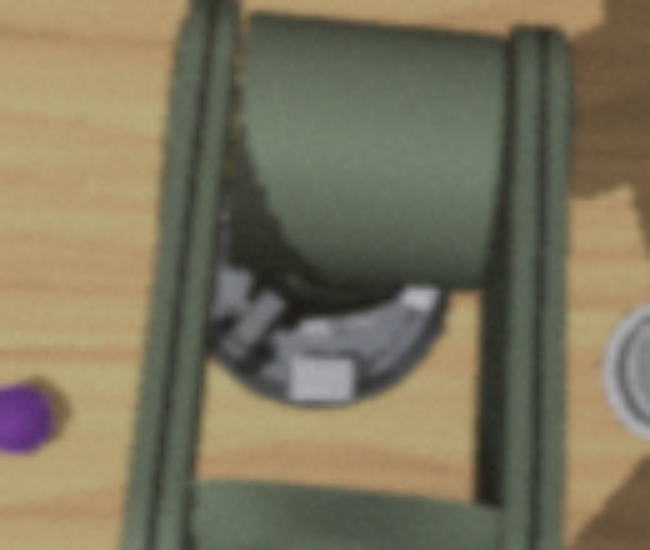

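The lug at wrist (295,175) sits about 14° counter-clockwise of tool x, as planned. That puts the lugs at about 65° from the clips. Lowering.

```bash
python3 - <<'E'
from h import *
C=(.5100,-.0232)
manip.move_l([*C,.078],velocity=.1); manip.sleep(.15); print(manip.get_obs()["ft_force"])
r=manip.move_l([*C,.057],velocity=.02,f_stop=5); o=manip.get_obs(); print(r,o["eef_pos"],o["ft_force"],o["torque"],o["clock"])
p,d=manip.camera("scene"); cv2.imwrite("pics/r3.png",cv2.resize(p[120:260,200:400,::-1],None,fx=3.5,fy=3.5))
p,d=manip.camera("wrist"); cv2.imwrite("pics/r4.png",p[:,:,::-1])
E
```

```text
[ 0.22037428  0.34406487 -1.11257142]
True [ 0.5098504  -0.02318813  0.05933131] [0.55064217 0.23088674 4.58867091] [-0.05948182 -0.04163974 -0.04576324] 19.425
```

View pics/r3.png

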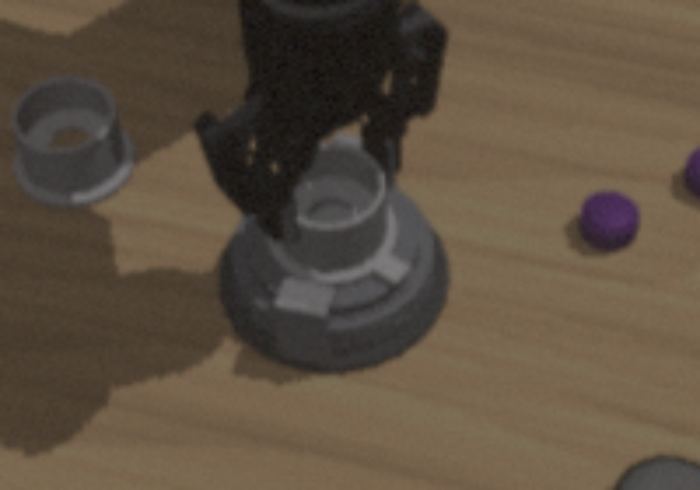

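View pics/r4.png

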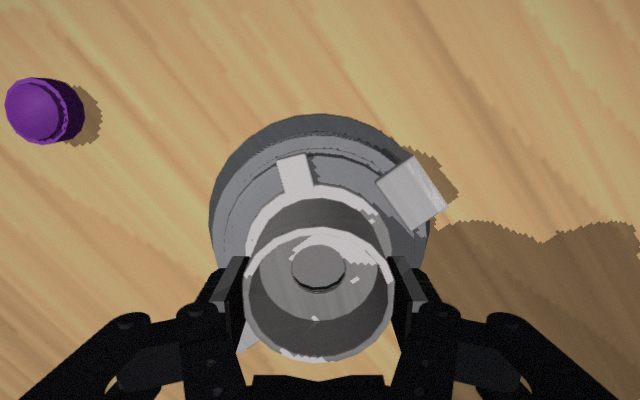

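The ring seated at 59.3 mm, matching the predicted 59.4, with its lugs in the gaps. Twisting clockwise while watching torque.

```bash
python3 - <<'E'
from h import *
C=(.5100,-.0232); y0=90-37.7
for a in [8,20,32,44,54,60,63,65,67,69]:
    manip.move_ptp([*C,.0594],ori(y0-a)); manip.sleep(.1); o=manip.get_obs()
    print(a,o["ft_force"].round(1),o["torque"].round(2),o["orientation"].round(1),round(o["clock"],2))
    if abs(o["torque"][2])>1.2: break
p,d=manip.camera("wrist"); cv2.imwrite("pics/t1.png",p[:,:,::-1])
E
```

```text
8 [ 0.4 -0.2  0.6] [-0.09 -0.06 -0.01] [180.    0.   44.4] 19.88
20 [ 0.7  0.4 -0.4] [-0.11 -0.03  0.08] [180.    0.   32.5] 20.3
32 [-0.1 -0.4  1.4] [-0.07  0.   -0.09] [-180.     0.    20.5] 20.72
44 [-0.2  0.4  0.9] [-0.04  0.01 -0.02] [-180.     0.     8.5] 21.13
54 [ 0.4  0.  -0.5] [-0.06 -0.01  0.01] [-180.     0.    -1.5] 21.52
60 [-0.5  0.  -1.2] [-0.05  0.05 -0.  ] [-180.     0.    -7.5] 21.88
63 [ 0.7 -0.1 -1.5] [-0.05 -0.03  0.01] [180.    0.  -10.6] 22.23
65 [-0.5 -0.2 -2. ] [-0.01  0.04 -0.03] [180.    0.  -12.6] 22.57
67 [-0.   0.3 -0.8] [-0.04 -0.02 -0.03] [-180.     0.   -14.7] 22.93
69 [-1.1 -5.8 -1.2] [-1.05  0.02  0.44] [179.9  -0.  -16.6] 23.27
```

View pics/t1.png

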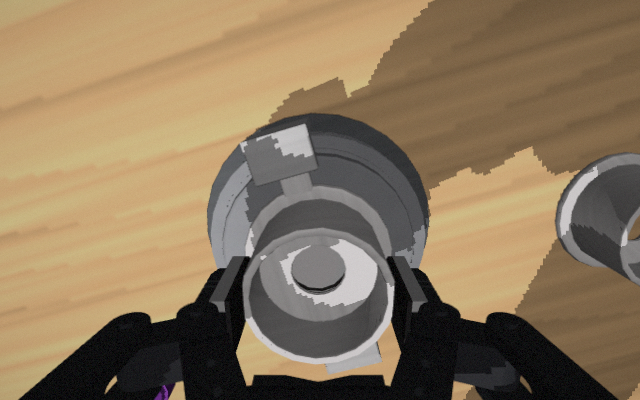

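The lug is under the clip at wrist (280,160), and torque started rising at 69°. I'll add a little more to reach both stops.

```bash
python3 - <<'E'
from h import *
C=(.5100,-.0232); y0=90-37.7
for a in [70,71,72]:
    manip.move_ptp([*C,.0594],ori(y0-a)); manip.sleep(.15); o=manip.get_obs()
    print(a,o["ft_force"].round(1),o["torque"].round(2),o["orientation"].round(1),round(o["clock"],2))
    if abs(o["torque"][2])>1.5: break
manip.open(); manip.sleep(.3); print(manip.get_obs()["ft_force"])
manip.move_l([*C,.15],velocity=.15)
manip.move_ptp(look(C,45,.23,.045),ori(45)); manip.sleep(.2)
c=manip.calibration("wrist"); p,d=manip.camera("wrist"); cv2.imwrite("pics/f1.png",p[:,:,::-1])
v,u=np.nonzero(d>0); P=dep(c,np.c_[u,v],d); P=P[P[:,2]<.1]; r=np.hypot(*(P[:,:2]-C).T)
T=P[(r<.045)&(P[:,2]>.077)]; print("ring top",cv2.minEnclosingCircle(T[:,:2].astype(np.float32)),T[:,2].mean(),T[:,2].std())
n=np.linalg.lstsq(np.c_[T[:,:2]-C,np.ones(len(T))],T[:,2],rcond=None)[0]; print("tilt",n)
L=P[(r>.036)&(r<.0425)&(P[:,2]>.0415)&(P[:,2]<.047)]; a=np.degrees(np.arctan2(*(L[:,:2]-C).T[::-1])); print("lug angles",len(a),np.sort(a)[::max(1,len(a)//20)].round())
B=P[(r<.02)]; print("inside z",np.histogram(B[:,2],np.arange(.04,.06,.002)))
p,d=manip.camera("scene"); cv2.imwrite("pics/f2.png",cv2.resize(p[120:260,200:400,::-1],None,fx=3.5,fy=3.5)); print(manip.get_obs()["clock"])
E
```

```text
70 [-0.7 -5.9 -1.7] [-1.14 -0.14  0.42] [ 1.799e+02 -1.000e-01 -1.760e+01] 23.73
71 [ 0.5 -6.  -2.1] [-1.17 -0.32  0.89] [ 1.799e+02 -1.000e-01 -1.850e+01] 24.12
72 [ 1.1 -6.1 -2.4] [-1.18 -0.36  1.31] [179.9  -0.2 -19.4] 24.52
[-0.47953253 -0.62265548  0.62353115]
ring top ((0.5084592700004578, -0.0231206975877285), 0.03003172017633915) 0.08136890023412938 0.0013859660450735074
tilt [0.00566335 0.00252669 0.08137687]
lug angles 112 [-12. -10.  -9.  -8.  -6.  -5.  -4.  -2.  -1.   0.   1.   3.   4.   5.
   6.   7.   9. 101. 126. 139. 146. 169. 173.]
inside z (array([  0,   0,  14,  14, 104, 308,  55,  17, 643]), array([0.04 , 0.042, 0.044, 0.046, 0.048, 0.05 , 0.052, 0.054, 0.056,
       0.058]))
27.2917
```

View pics/f1.png

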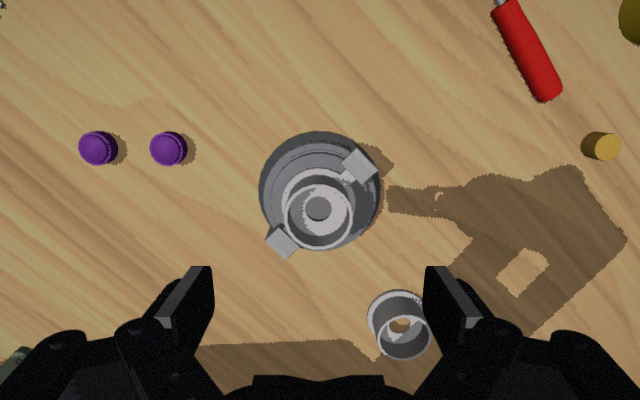

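View pics/f2.png

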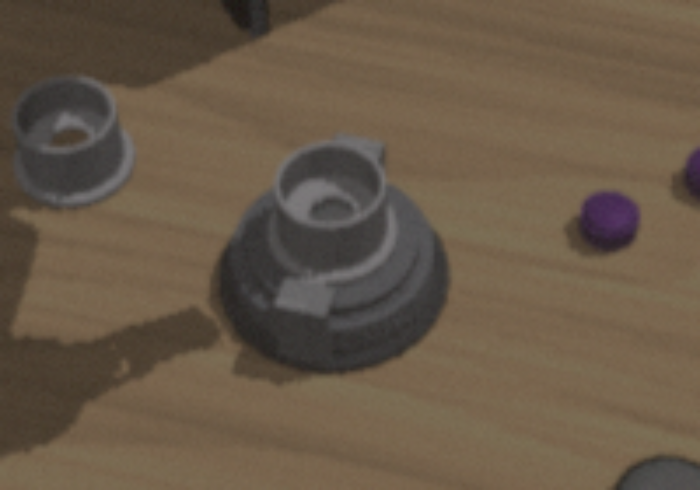

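```bash
python3 -c "
from workcell import manip
print(manip.finish_job())"
```

```text
the job is handed in; nothing more can be done
None
```

I assembled the lamp head and handed the job in after about 27 s of the 64 s allowed; no verdict was reported.

**Lens:** I set the 34 mm lens dome up in the cell, stopping at contact. Contact came exactly 30 mm above the grasp height. Afterwards its dome showed through the ring at about 50–52 mm, and 52 mm is expected.

**Ring:** I lowered the lugged ring with its lugs about 65° counter-clockwise of the clips. It touched down at 59.3 mm, against 59.4 predicted. I then twisted it clockwise; torque rose from about 69° and reached 1.3 N m at 72°, where I let go.

**Final checks:**

| Check | Result |
|---|---|
| Ring distance from the cell axis | about 1.5 mm |
| Ring top height | 81.4 mm (82 expected) |
| Ring tilt | about 0.006 rad |
| Lug direction | about −1°, with the clip line at about +1° |
| Gripper | open and clear |

**Checks that failed or disagreed:**
- **Lens position fit:** the depth fit after placing the lens was spoiled by gripper pixels. I judged its centring from the pictures instead.
- **Clip angle:** my estimates of the clip line ran from about 0° to 1.75°, well inside the 14° tolerance.
- **Second stop:** the side force of about 6 N during the final twist suggests one lug met its stop slightly before the other. I did not see the second stop directly.

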